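Screw the hose elbow into the clamped port

TASK

Screw the brass hose elbow clockwise into the grey port held in the bench clamp: find the start of its thread, turn until you feel it tighten against the seal, then give it another eighth of a turn (45 degrees) and let go. Leave the other things on the bench where they are.

Things in the scene. Friction and masses are not known exactly. Their poses are not given: they have to be found in the camera images.
- elbow_wing (a point): The loose brass elbow, upright on its foot, 125 mm tall, 0.26 kg. This point: on its axis, 105 mm above the foot, in the flat wing grip (14 mm across y, 46 along x, 20 mm more above and 23 below). Barb points to +x, its axis 36 mm below this point, tip 92 mm out. Stem 45 mm diameter with 3 lugs 120 degrees apart (one below +x), 8 mm wide, out to 33 mm radius, middles 83 mm below this point; foot 34 mm.
- port_mouth (a point): Centre of the rim of the grey port, upright, 90 mm outside, 78 mm tall, in a bench clamp; z up. Bore 50 mm with 3 lug slots in the rim, 120 degrees apart, at an unknown angle (fit within 11 degrees). Wing point is 87 mm above here with lugs on the rim, 72 to 75.5 once dropped in. Then the right-hand thread (clockwise) draws it down 1 mm per 10 degrees, 1.5 mm up-down play; stops dead about 125 degrees on.
- seal: Black rubber seal disc, 44 mm, in the port, 30 to 33 mm below the rim (varies); origin at its upper face. A spring, 3 N per mm, under the elbow's foot. Unpushed, the thread starts to tighten 5 to 45 degrees after a slot's middle; torque then climbs from about zero by 0.05 to 0.07 Nm per 10 degrees; the thread insert, in a soft bush, winds up with it 4 degrees per 0.17 Nm. Friction holds the elbow once let go.
- beaker: Glass beaker, 72 mm wide, 95 mm tall, loose; a bystander that stays where it is; origin at the centre of its underside
- reagent: Amber bottle, 70 mm wide, 140 mm tall, loose; a bystander that stays where it is; origin at the centre of its underside
- plug: Brass plug without barb or lugs, 46 mm wide, 66 mm tall, loose; a bystander that stays where it is; origin at the centre of its underside
- tip_rack: Divided blue tip rack, 120 x 85 x 55 mm, loose; a bystander that stays where it is; origin at the centre of its underside
- wrench: Steel wrench lying flat, 170 mm long, loose; a bystander that stays where it is; origin at the centre of its underside
- dish: Small white ceramic dish, 90 mm wide, 20 mm tall, loose; a bystander that stays where it is; origin at the centre of its underside
- spare_ring: Flat black rubber ring, 60 mm wide, 8 mm tall, loose; a bystander that stays where it is; origin at the centre of its underside
Things that resemble listed ones, but are neither listed nor needed, are in the scene too. What is shaped like the part that bears elbow_wing but pink or turquoise is not meant.

How it is judged:
By the outcome, as a careful person would: the job done as asked, in the order asked, and still so for the second after the job is handed in, with the robot touching nothing.
It also fails if it takes over 72 s, if anything falls off the work surface, if the arm or the gripper's body presses on something with over 40 N, if the wrist force passes 120 N, or if a joint passes its speed limit or range.

ROBOT

A 6-joint arm with a two-finger parallel gripper is mounted at the origin on the work surface. World frame = base frame: x ahead of the robot, y to its left, z up, the work surface at z = 0. Lengths are in m, angles in rad, forces in N, time in s.
With the tool pointing down it reaches from about 0.375 to 0.9 m from the base axis. Payload 3.1 kg.
Tool frame: the origin (TCP) lies on the centre line of the jaws, within the pads' length; the fingertips stand 25 mm ahead of it and the grasp point (between the pads) lies 6 mm ahead of it (robot.nose_length is the y of the fingertips in the tool frame, in m); y points along the fingers, z is the direction in which the jaws open and shut, and the axes are right-handed (so a half turn about y gives the same grasp; the last joint's range is limited). The gripper opens to 87 mm and grips with 3 to 60 N. Pads are 19 mm wide; open, the fingers measure 117 mm over their backs; the gripper's body (75 mm by 190 mm) begins 51 mm behind the grasp point.
Start: joints at [-1.405, 0.527, 1.433, -0, 1.181, -0.178], TCP at [0.211, -0.588, 0.248] pointing down, gripper open.
Joint ranges: [-3.08, 3.08], [-0.75, 2.2], [0.22, 2.44], [-1.43, 4.57], [0, 2.65], [-2.85, 2.85]. Speed limits (rad/s): [2.79, 2.79, 3.14, 3.14, 3.14, 3.14].

INTERFACE

Orientations are given as a unit quaternion [x, y, z, w].
In Python, from rig import robot, eyes, ticket gives the robot as it stands.
- The arm moves only by the tool play_rows, never from a script. Its argument "series" is a list of rows, each a list of 7 numbers: the opening, from 0 (shut) to 1 (fully open), then the shift along the tool's x, y, z scaled (see below), then the turn, a rotation vector about the tool's x, y, z scaled (see below). In form: [[claw, dx, dy, dz, ax, ay, az], ...]. A call has 1 to 12 rows; each row shifts and turns the commanded pose from where the row before left it, along the tool's axes as they then stand; what a row does not reach is not made up. The controller multiplies each number of a shift by 100 mm and each number of a turn by 180 degrees. A row lasts 1/12 s, in which the tool goes at most 41.7 mm and 7.16 degrees, less where a joint would pass 70% of its speed; a pose out of reach is approached as far as the arm can. A call with a number of a shift or a turn outside -1 to 1 is refused whole. A call with a gripper value outside its range is refused whole. The fingers move at their own pace and stop on an object; "grip_force" is the grip in N (left out, the last holds). Time passes only in rows, so rows that do not move let the fingers close. It gives the time, the measured TCP pose, the force and the opening at its end, in the units of the state.
- robot.get_obs(): the state, without advancing time (a new reading comes with each control period).
- eyes.camera(name): name is "side" or "top"; returns the picture (400x640x3 uint8, red, green, blue); there is no depth.
- eyes.camera_params(name): a dict with "K" (3x3 intrinsics, pixels), "rvec" (rotation vector, rad) and "tvec" (3), from world to camera coordinates, as OpenCV has them. Camera axes: x right, y down, z forward; pixel columns grow to the right and rows downward; lengths in m; the calibration is good to about 2 mm. A picture is of the moment at which its call begins. camera_params takes no time and is no camera call.
- ticket.hand_in(): hands the job in, once; it reports no verdict.
The state is a dict: "time": time; "q": joint angles; "joint_velocities": joint speeds; "joint_torque": joint torques, N m; "position": TCP position; "tool_rot": TCP orientation; "ft_force": force on the tool from outside, world axes, zero at the start; "moment": the same for the moment, N m; "grip_width": finger opening in m.
Only numpy, scipy, OpenCV 4.12 (cv2) and the standard library are available. Lean on these libraries where they do the work, as an engineer would, in place of code of your own. Each camera call takes 0.05 s, during which the arm holds its last target.

## Working session

There is one attempt and no reset: what is moved stays moved. The work goes in short steps, Python scripts to look and compute and a tool call to move; the robot and the scene stay as the last step left them, time stands still between calls to the robot, and variables do not carry over. Pictures are saved under pics/ and viewed, and the job is handed in when it is done.

Besides the shell and the picture viewer there is one more tool, called after "Emit:" as name([rows], argument=value, ...), one row to a line, values as JSON. play_rows: Moves the arm, as the interface text tells. Its arguments: {"type":"object","properties":{"series":{"type":"array","items":{"type":"array","items":{"type":"number"}}},"grip_force":{"type":"number"}},"required":["series"]}

```bash
mkdir -p pics; ls
python3 - <<'E'
from rig import robot, eyes, ticket
import cv2,numpy as np
for n in ("side","top"):
    im=eyes.camera(n); cv2.imwrite(f"pics/{n}0.png",im[:,:,::-1]); p=eyes.camera_params(n); print(n,p)
    R=cv2.Rodrigues(np.array(p['rvec']))[0]; print(-R.T@np.array(p['tvec']).ravel(), R)
o=robot.get_obs()
print(o, robot.nose_length)
E
```

```text
pics
side {'K': array([[426.4585003 ,   0.        , 322.03594568],
       [  0.        , 426.4585003 , 196.52382937],
       [  0.        ,   0.        ,   1.        ]]), 'rvec': array([ 0.25689887, -2.72021265,  1.4258606 ]), 'tvec': array([0.53142742, 0.1637755 , 1.19509387])}
[0.3877384  0.97051791 0.80326881] [[-0.98434022 -0.17457114  0.02447935]
 [-0.11944972  0.55841822 -0.82091465]
 [ 0.12963829 -0.81098336 -0.57052599]]
top {'K': array([[361.89963294,   0.        , 314.20666216],
       [  0.        , 361.89963294, 202.74836165],
       [  0.        ,   0.        ,   1.        ]]), 'rvec': array([ 2.19451513, -2.1683724 ,  0.03996699]), 'tvec': array([-0.03352706,  0.55276598,  1.02344977])}
[ 0.4929328  -0.04954985  1.0529415 ] [[ 0.01259539 -0.99969804 -0.02109948]
 [-0.99824147 -0.01134906 -0.05818212]
 [ 0.05792509  0.0217952  -0.99808299]]
{'time': 0.1, 'q': array([-1.40550758e+00,  5.28359278e-01,  1.43377675e+00, -3.80512923e-06,
        1.18138547e+00, -1.78549704e-01]), 'joint_velocities': array([-0.00084623, -0.0010395 , -0.00359177,  0.00147828, -0.0007195 ,
        0.00121012]), 'joint_torque': array([ 1.35978548e-04, -4.40985632e+01, -1.77150732e+01,  6.34162081e-02,
        5.33300964e-02, -5.16397745e-05]), 'position': array([ 0.2105854 , -0.58780824,  0.24667717]), 'tool_rot': array([-0.12096447,  0.69736432, -0.69600044,  0.12097103]), 'ft_force': array([ 0.47388421,  0.03381422, -0.576369  ]), 'moment': array([ 0.00232876, -0.01220894,  0.01875914]), 'grip_width': 0.08702326061561569} 0.025
```

View pics/side0.png

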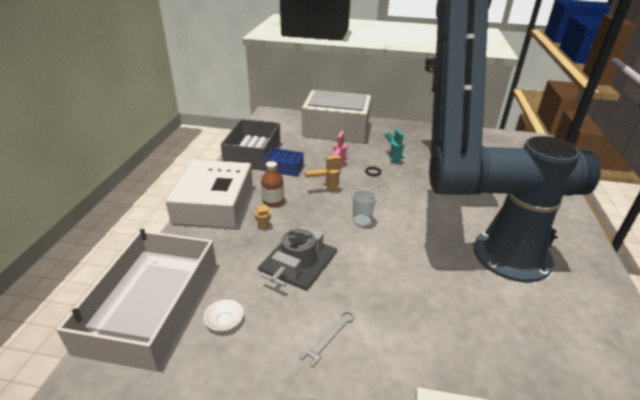

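View pics/top0.png

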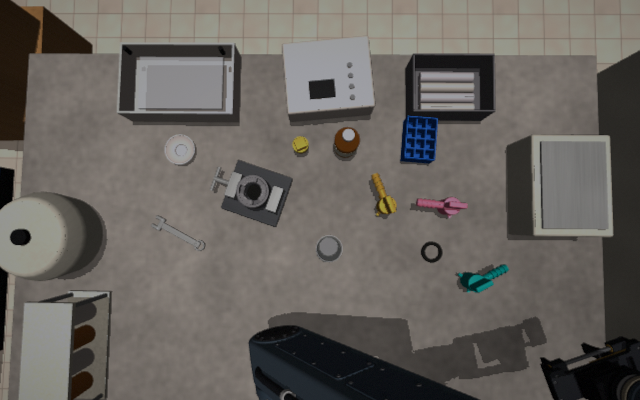

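The brass elbow is at about (386,204) in the top view with its barb up-left at (376,178). The port sits in its clamp at (254,191). I'll zoom in on both.

Run:
```python
import cv2,numpy as np
t=cv2.imread("pics/top0.png"); s=cv2.imread("pics/side0.png")
a=cv2.resize(t[150:250,200:300],(400,400),interpolation=cv2.INTER_CUBIC)
b=cv2.resize(t[150:250,330:430],(400,400),interpolation=cv2.INTER_CUBIC)
cv2.imwrite("pics/z1.png",np.hstack([a,b]))
a=cv2.resize(s[210:310,250:350],(400,400),interpolation=cv2.INTER_CUBIC)
b=cv2.resize(s[120:220,280:380],(400,400),interpolation=cv2.INTER_CUBIC)
cv2.imwrite("pics/z2.png",np.hstack([a,b]))
```

```text
(no output)
```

View pics/z1.png

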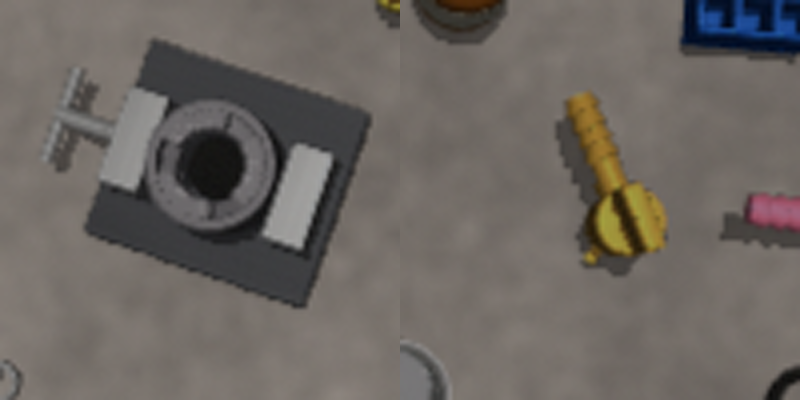

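View pics/z2.png

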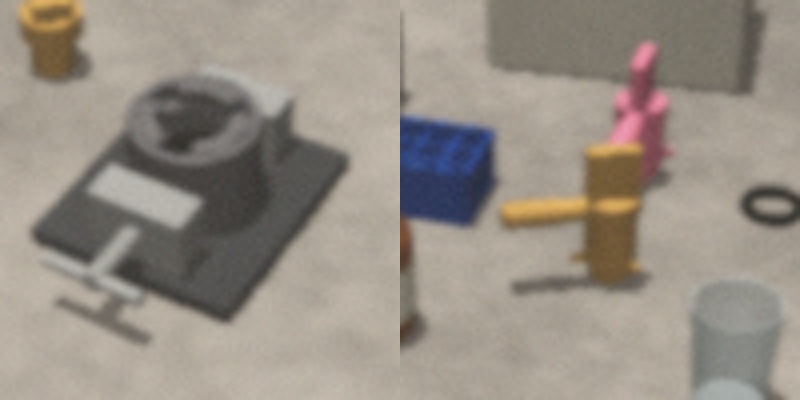

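```bash
cat > h.py <<'E'
import numpy as np,cv2
P={}
def setup(eyes):
    for n in("side","top"):
        p=eyes.camera_params(n); P[n]=(p['K'],cv2.Rodrigues(p['rvec'])[0],np.array(p['tvec']).ravel())
def ray(n,uv):
    K,R,t=P[n]; d=R.T@np.linalg.inv(K)@np.array([uv[0],uv[1],1.]); return -R.T@t,d/np.linalg.norm(d)
def onz(n,uv,z):
    c,d=ray(n,uv); return c+d*(z-c[2])/d[2]
def tri(a,b):
    c1,d1=ray("side",a); c2,d2=ray("top",b)
    s=np.linalg.lstsq(np.c_[d1,-d2],c2-c1,rcond=None)[0]
    p,q=c1+s[0]*d1,c2+s[1]*d2; return (p+q)/2,np.linalg.norm(p-q)
def proj(n,X):
    K,R,t=P[n]; x=K@(R@np.array(X)+t); return x[:2]/x[2]
def mask(im,lo,hi):
    return cv2.inRange(cv2.cvtColor(im,cv2.COLOR_BGR2HSV),lo,hi)
E
python3 - <<'E'
from rig import eyes
from h import *
setup(eyes)
t=cv2.imread("pics/top0.png"); s=cv2.imread("pics/side0.png")
for n,im,box in(("top",t,(340,240,160,430)),("side",s,(295,200,145,360))):
    lo,hi=((18,120,70),(32,255,255)) if n=="top" else ((10,110,70),(32,255,255))
    m=mask(im,lo,hi)
    k,l,st,c=cv2.connectedComponentsWithStats(m)
    for i in range(1,k):
        if st[i][4]>25: print(n,st[i],c[i])
    i=max([i for i in range(1,k) if 290<c[i][0]<420 and c[i][1]>150],key=lambda i:st[i][4])
    x0,y0,w,h=st[i][:4]
    for r in range(y0,y0+h): 
        xs=np.where(l[r]==i)[0]; print(r,xs.min(),xs.max(),[int(im[r,x].max()) for x in range(xs.min(),xs.max()+1)])
E
```

```text
top [293 136  15  17 206] [299.99029126 144.22330097]
top [372 173  25  41 400] [383.2275 195.64  ]
173 376 377 [140, 127]
174 373 378 [140, 150, 151, 149, 136, 117]
175 372 378 [112, 135, 148, 154, 154, 144, 127]
176 372 378 [105, 131, 147, 154, 154, 144, 115]
177 372 379 [104, 129, 134, 122, 144, 152, 135, 121]
178 372 379 [99, 114, 122, 135, 150, 153, 146, 128]
179 372 380 [78, 91, 120, 139, 152, 155, 150, 140, 124]
180 373 380 [81, 117, 138, 150, 154, 147, 126, 107]
181 373 380 [78, 115, 137, 143, 137, 139, 142, 126]
182 373 381 [76, 106, 119, 127, 118, 149, 152, 141, 125]
183 374 382 [77, 103, 128, 138, 154, 154, 148, 134, 117]
184 375 382 [97, 127, 144, 153, 155, 145, 121, 115]
185 375 382 [94, 124, 134, 127, 144, 154, 140, 125]
186 375 383 [85, 98, 110, 135, 148, 153, 150, 135, 115]
187 376 383 [81, 109, 136, 150, 155, 153, 143, 126]
188 376 383 [74, 108, 133, 148, 155, 145, 120, 111]
189 376 383 [72, 107, 132, 139, 134, 140, 146, 134]
190 377 384 [104, 122, 135, 144, 154, 157, 146, 124]
191 378 384 [101, 128, 147, 160, 158, 150, 131]
192 378 384 [80, 118, 141, 155, 159, 155, 
[... 4364 characters left out ...]
08, 105, 103]
179 328 337 [105, 108, 111, 110, 115, 113, 113, 111, 108, 108]
180 327 337 [99, 103, 104, 109, 112, 114, 114, 113, 110, 109, 106]
181 327 337 [101, 105, 106, 111, 114, 114, 109, 114, 109, 107, 104]
182 327 336 [108, 107, 107, 107, 109, 111, 114, 113, 113, 108]
183 327 337 [106, 107, 107, 111, 112, 112, 115, 111, 111, 106, 109]
184 325 336 [123, 110, 108, 107, 108, 108, 113, 112, 113, 112, 112, 108]
185 328 337 [108, 111, 111, 114, 113, 112, 112, 114, 113, 127]
186 328 338 [110, 113, 115, 111, 118, 116, 112, 110, 115, 135, 157]
187 328 338 [111, 108, 111, 110, 109, 111, 110, 109, 110, 118, 138]
188 329 335 [103, 107, 106, 110, 113, 108, 104]
189 330 334 [106, 108, 110, 105, 108]
```

Run:
```python
from rig import eyes
from h import *
setup(eyes)
t=cv2.imread("pics/top0.png"); s=cv2.imread("pics/side0.png")
m=mask(t,(18,100,60),(32,255,255))
pts=[]
for r in range(176,195):
    xs=np.where(m[r,365:400])[0]+365
    pts.append([(xs.min()+xs.max())/2,r])
pts=np.array(pts)
W=np.array([onz("top",p,0.069)[:2] for p in pts])
vx,vy,x0,y0=cv2.fitLine(W.astype(np.float32),cv2.DIST_HUBER,0,.01,.01).ravel()
if vx<0: vx,vy=-vx,-vy
print("barb yaw",np.degrees(np.arctan2(vy,vx)),(x0,y0))
c=onz("top",(391.1,204.3),0.125); print("wing top",c)
a=np.degrees(np.arctan2(onz("top",(384.3,198),.1)[1]-onz("top",(389.2,212),.1)[1],onz("top",(384.3,198),.1)[0]-onz("top",(389.2,212),.1)[0])); print("wing yaw",a)
# perpendicular distance of c to barb line
d=c[:2]-[x0,y0]; print("off",-d[0]*vy+d[1]*vx)
tip=onz("top",(375.3,172.8),.069); print("tip",tip, "axis from tip", tip[:2]-.092*np.array([vx,vy]))
# side view: wing top
print("side wing top centre", onz("side",(333.5,157),.125), tri((333.5,157),(391.1,204.3)))
print("foot c side", onz("side",(332.5,187),.0))
# port: radial edges in top
g=cv2.cvtColor(t,cv2.COLOR_BGR2GRAY)
cv2.imwrite("pics/port.png",cv2.resize(t[165:220,225:285],(720,660),interpolation=cv2.INTER_CUBIC))
cv2.imwrite("pics/port_s.png",cv2.resize(s[220:265,270:330],(720,540),interpolation=cv2.INTER_CUBIC))
print(g[170:214,230:276][::2,::1])
```

```text
barb yaw 22.587057 (np.float32(0.604241), np.float32(-0.20109053))
wing top [ 0.54504894 -0.22597515  0.125     ]
wing yaw 19.314456382603208
off -0.0002410014316907745
tip [ 0.63374733 -0.19368936  0.069     ] axis from tip [ 0.548804   -0.22902535]
side wing top centre [ 0.54467007 -0.22099096  0.125     ] (array([ 0.54531539, -0.22656912,  0.12182715]), np.float64(0.00017735450764790332))
foot c side [ 0.54523869 -0.23489367  0.        ]
[[122 122 120 ... 115 113 112]
 [122 122 121 ...  62  70  78]
 [114 106 134 ...  63  63  64]
 ...
 [ 56  57  58 ... 156 158 156]
 [ 56  59  58 ... 156 158 138]
 [112 106  95 ...  61  81  66]]
```

View pics/port.png

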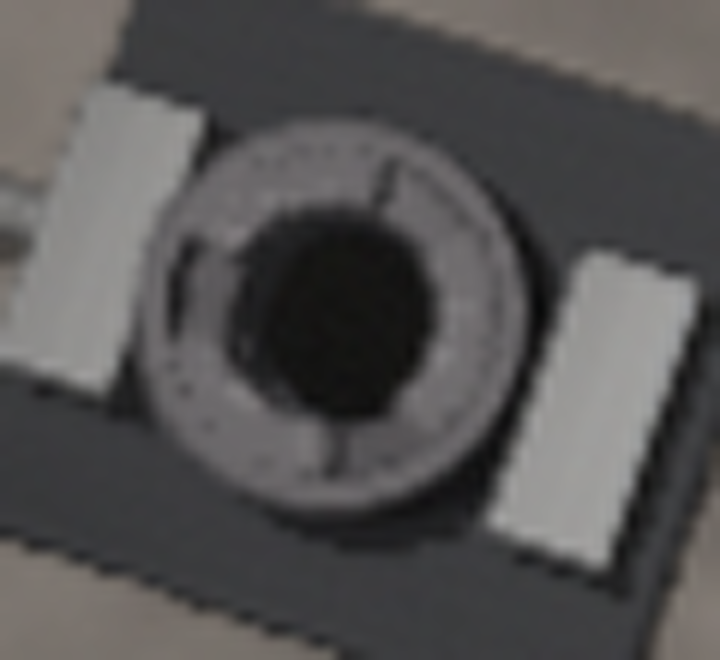

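View pics/port_s.png

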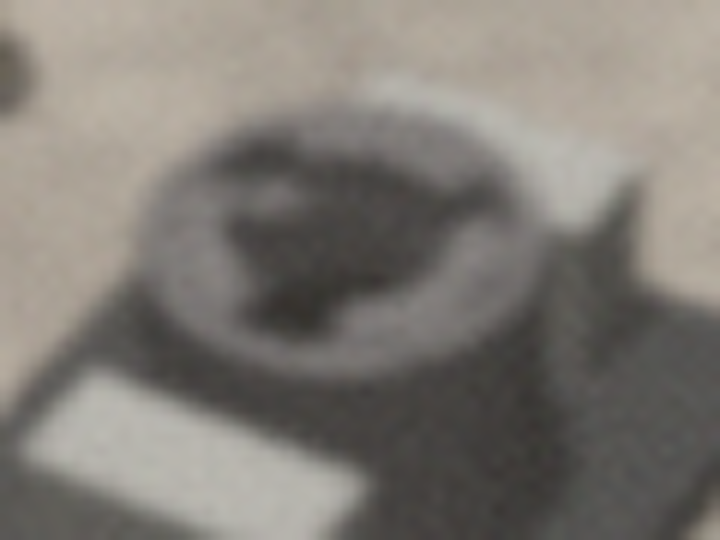

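Run:
```python
from rig import eyes
from h import *
setup(eyes)
t=cv2.imread("pics/top0.png"); s=cv2.imread("pics/side0.png")
def edges(im,c,rs,dark=True):
    # outermost light->dark edge along rays
    g=cv2.GaussianBlur(cv2.cvtColor(im,cv2.COLOR_BGR2GRAY).astype(np.float32),(0,0),0.7)
    out=[]
    for a in np.radians(np.arange(0,360,4)):
        r=np.arange(*rs,.1); x=(c[0]+r*np.cos(a)).astype(np.float32)[None]; y=(c[1]+r*np.sin(a)).astype(np.float32)[None]
        v=cv2.remap(g,x,y,cv2.INTER_LINEAR)[0]; d=np.gradient(v)/.1
        i=d.argmin(); out.append([x[0,i],y[0,i],d[i]])
    return np.array(out)
C={}
for n,im,c,rs in(("top",t,(252.5,190.7),(14,18.5)),("side",s,(298.3,239.5),(10,19))):
    e=edges(im,c,rs); e=e[e[:,2]<-8]
    if n=="top": 
        for _ in range(3):
            E=cv2.fitEllipse(e[:,:2].astype(np.float32)); 
            rr=np.hypot(*(e[:,:2]-E[0]).T)-np.mean(E[1])/2; e=e[abs(rr)<.7]
        print(n,E,len(e)); C[n]=E[0]
# side: rim grey mask
hsv=cv2.cvtColor(s,cv2.COLOR_BGR2HSV)
for (u,v) in((285,240),(313,244),(300,249),(300,231),(295,238),(290,258),(320,235),(305,262)): print((u,v),s[v,u],hsv[v,u])
for z in(.07,.078,.085,.09,.095): print(z,proj("side",onz("top",C["top"],z)), onz("top",C["top"],z)[:2])
print(tri((298.3,239.5),C["top"]))
# side predicted ellipse bounds at z for 45mm radius
for z in(.078,.085,.09,.095):
    c=onz("top",C["top"],z); q=np.array([proj("side",c+.045*np.array([np.cos(a),np.sin(a),0])) for a in np.linspace(0,6.28,60)]); print(z,q.min(0),q.max(0))
    q=np.array([proj("top",c+.045*np.array([np.cos(a),np.sin(a),0])) for a in np.linspace(0,6.28,60)]); print(z,q.max(0)-q.min(0))
```

```text
top ((252.0931854248047, 190.7198028564453), (31.96205711364746, 32.46076583862305), 44.2709846496582) 78
(285, 240) [121 123 129] [  8  16 129]
(313, 244) [ 98 101 103] [ 18  12 103]
(300, 249) [116 118 121] [ 12  11 121]
(300, 231) [119 120 124] [  6  10 124]
(295, 238) [70 73 76] [15 20 76]
(290, 258) [170 177 180] [ 21  14 180]
(320, 235) [164 171 172] [ 26  12 172]
(305, 262) [66 68 71] [12 18 71]
0.07 [297.70281328 241.03779451] [0.5810159  0.14233115]
0.078 [298.07901814 238.35249324] [0.580299   0.14076946]
0.085 [298.41008497 235.98938137] [0.57967172 0.13940298]
0.09 [298.64764816 234.29368634] [0.57922366 0.13842693]
0.095 [298.88612298 232.59148414] [0.5787756  0.13745087]
(array([0.58010557, 0.14134275, 0.0746832 ]), np.float64(0.0009858716730422033))
0.078 [280.75862005 227.46950192] [315.33415661 249.97811249]
0.078 [33.01322023 33.02441993]
0.085 [281.04385499 225.15441478] [315.71140297 247.56596106]
0.085 [33.25198443 33.2632563 ]
0.09 [281.24853236 223.49342634] [315.98210315 245.83480406]
0.09 [33.42465576 33.43597975]
0.095 [281.45399659 221.82627025] [316.25384215 244.09677459]
0.095 [33.59912974 33.61050636]
```

Run:
```python
from rig import eyes
from h import *
setup(eyes)
t=cv2.imread("pics/top0.png"); s=cv2.imread("pics/side0.png")
c={"top":np.array([.5803,.1408,.078]),"side":onz("side",(298.3,239.3),.078)}
print(c)
A=np.arange(0,360,6)
for n,im in(("top",t),("side",s)):
    g=cv2.cvtColor(im,cv2.COLOR_BGR2GRAY)
    for r in(.028,.031,.034):
        p=np.array([proj(n,c[n]+r*np.array([np.cos(a),np.sin(a),0])) for a in np.radians(A)],np.float32)
        v=cv2.remap(g,p[None,:,0],p[None,:,1],cv2.INTER_LINEAR)[0]
        print(n,r); print(" ".join(f"{a}:{x}" for a,x in zip(A,v)))
        f=lambda k:np.degrees(np.angle(np.sum((255.-v)*np.exp(1j*k*np.radians(A)))))/k
        print("3-fold phase",f(3)%120)
```

```text
{'top': array([0.5803, 0.1408, 0.078 ]), 'side': array([0.57890624, 0.14434174, 0.078     ])}
top 0.028
0:105 6:106 12:105 18:112 24:100 30:104 36:102 42:104 48:114 54:111 60:91 66:88 72:90 78:89 84:88 90:88 96:91 102:96 108:102 114:100 120:100 126:112 132:118 138:118 144:108 150:102 156:104 162:107 168:112 174:104 180:78 186:59 192:75 198:75 204:77 210:72 216:87 222:103 228:110 234:109 240:111 246:118 252:123 258:112 264:115 270:114 276:117 282:109 288:108 294:109 300:108 306:97 312:100 318:101 324:101 330:98 336:68 342:77 348:98 354:100
3-fold phase 81.94029336212043
top 0.031
0:109 6:108 12:106 18:106 24:108 30:115 36:108 42:107 48:108 54:112 60:91 66:84 72:87 78:88 84:79 90:81 96:90 102:102 108:108 114:109 120:111 126:110 132:110 138:108 144:106 150:106 156:106 162:108 168:113 174:107 180:80 186:61 192:84 198:83 204:84 210:84 216:89 222:104 228:109 234:109 240:110 246:112 252:112 258:109 264:110 270:113 276:115 282:109 288:109 294:109 300:107 306:101 312:101 318:103 324:103 330:105 336:69 342:80 348:104 354:107
3-fold phase 81.11820518075396
top 0.034
0:106 6:105 12:105 18:103 24
[... 1192 characters left out ...]
2 216:76 222:84 228:100 234:113 240:119 246:121 252:119 258:116 264:117 270:112 276:113 282:114 288:110 294:107 300:97 306:80 312:72 318:71 324:77 330:84 336:99 342:109 348:116 354:125
3-fold phase 81.0034381822991
side 0.034
0:123 6:123 12:126 18:125 24:125 30:126 36:124 42:124 48:121 54:113 60:96 66:83 72:77 78:78 84:77 90:85 96:97 102:111 108:114 114:113 120:116 126:120 132:123 138:121 144:120 150:114 156:111 162:109 168:109 174:116 180:119 186:121 192:116 198:106 204:97 210:89 216:83 222:88 228:103 234:114 240:123 246:123 252:121 258:123 264:123 270:123 276:122 282:124 288:122 294:118 300:104 306:85 312:75 318:72 324:74 330:84 336:97 342:111 348:121 354:126
3-fold phase 81.53783112275963
```

Both views put the port rim at about (0.580, 0.142), z 0.078, with slot middles at about 79, 199 and 319 degrees. The elbow is at about (0.5455, -0.225) with a yaw of about 21 degrees. Next I'll work out the tool frame.

```bash
cat >> h.py <<'E'
from scipy.spatial.transform import Rotation as Ro
def st(o):
    M=Ro.from_quat(o['tool_rot']).as_matrix(); d=np.degrees
    return M, d(np.arctan2(M[1,2],M[0,2]))   # yaw of tool z
def plan(o,xyz,yawz):
    """row units: shift in tool axes (/100mm), turn about tool axes(/180deg) to reach tool-down with z-yaw"""
    M,y=st(o); z=np.array([np.cos(np.radians(yawz)),np.sin(np.radians(yawz)),0]); yy=np.array([0,0,-1.]); T=np.c_[np.cross(yy,z),yy,z]
    dv=M.T@(np.array(xyz)-o['position']); w=Ro.from_matrix(M.T@T).as_rotvec()
    return dv/.1, np.degrees(w)/180
E
python3 - <<'E'
from rig import robot
from h import *
o=robot.get_obs(); print(st(o)); 
for y in(111,-69): print(y,plan(o,[.5455,-.225,.18],y))
E
```

```text
(array([[-9.41467216e-01, -3.20838627e-04,  3.37104403e-01],
       [-3.37104385e-01,  1.90197552e-03, -9.41465356e-01],
       [-3.39105871e-04, -9.99998140e-01, -1.89880371e-03]]), np.float64(-70.29940648744888))
111 (array([-4.37592756,  0.67259643, -2.28543592]), array([1.79017609e-04, 9.92780514e-01, 9.40639667e-04]))
-69 (array([-4.37592756,  0.67259643, -2.28543592]), array([ 0.00060316, -0.00721903, -0.00011479]))
```

Emit:
play_rows([
  [1,-0.31,0.03,-0.16,0,0,0],
  [1,-0.31,0.03,-0.16,0,0,0],
  [1,-0.31,0.03,-0.16,0,0,0],
  [1,-0.31,0.03,-0.16,0,0,0],
  [1,-0.31,0.03,-0.16,0,0,0],
  [1,-0.31,0.03,-0.16,0,0,0],
  [1,-0.31,0.03,-0.16,0,0,0],
  [1,-0.31,0.03,-0.16,0,0,0],
  [1,-0.31,0.03,-0.16,0,0,0],
  [1,-0.31,0.03,-0.16,0,0,0],
  [1,-0.31,0.03,-0.16,0,0,0],
  [1,-0.31,0.03,-0.16,0,0,0],
], grip_force=10)

```text
time: 1.1
position: [0.4969, -0.2806, 0.2111]
tool_rot: [-0.121, 0.697, -0.696, 0.121]
ft_force: [1.0, 0.0, -0.3]
grip_width: 0.0872
```

Run:
```python
from rig import robot
from h import *
o=robot.get_obs(); print(o['position'],st(o)[1],o['joint_velocities'],o['ft_force'],o['moment']); print(plan(o,[.5455,-.2245,.175],-69))
```

```text
[ 0.49692755 -0.28060924  0.21105862] -70.30679239200998 [ 0.75120078  0.15986851 -0.19075098  0.00090764  0.01880558  0.74334574] [ 0.96083406  0.01434947 -0.30330404] [0.02231302 0.04297324 0.04071894]
(array([-0.64656132,  0.36057172, -0.36431017]), array([ 0.00025138, -0.0072599 ,  0.00014504]))
```

Emit:
play_rows([
  [1,0,0,0,0,0,0],
  [1,0,0,0,0,0,0],
  [1,0,0,0,0,0,0],
  [1,0,0,0,0,0,0],
])

```text
time: 1.43
position: [0.4955, -0.2832, 0.2115]
tool_rot: [0.121, -0.697, 0.697, -0.12]
ft_force: [-0.8, 1.4, -0.0]
grip_width: 0.087
```

Run:
```python
from rig import robot,eyes
from h import *
o=robot.get_obs(); print(o['position'],st(o)[1],o['ft_force'],o['moment']); print(plan(o,[.5455,-.2245,.175],-69))
cv2.imwrite("pics/top1.png",eyes.camera("top")[:,:,::-1]);
```

```text
[ 0.49548959 -0.28316152  0.21145991] -70.37312188072728 [-0.84579362  1.42265674 -0.02236698] [-0.0653903   0.00061666  0.05323798]
(array([-0.6682684 ,  0.36426834, -0.38455173]), array([ 1.39670300e-06, -7.62845486e-03,  1.57297227e-04]))
```

Emit:
play_rows([
  [1,-0.23,0.1,-0.13,0,-0.008,0],
  [1,-0.22,0.1,-0.13,0,0,0],
  [1,-0.22,0.1,-0.12,0,0,0],
  [1,0,0.06,0,0,0,0],
  [1,0,0,0,0,0,0],
  [1,0,0,0,0,0,0],
])

```text
time: 1.98
position: [0.5447, -0.2241, 0.1753]
tool_rot: [-0.13, 0.695, -0.695, 0.129]
ft_force: [0.3, -0.4, 0.6]
grip_width: 0.087
```

Run:
```python
from rig import robot,eyes
from h import *
o=robot.get_obs(); print(o['position'],st(o)[1],o['ft_force'],o['moment']); print(plan(o,[.5455,-.2245,.113],-69))
s=eyes.camera("side")[:,:,::-1];cv2.imwrite("pics/side2.png",s)
cv2.imwrite("pics/side2z.png",cv2.resize(s[60:220,260:420],(560,560),interpolation=cv2.INTER_CUBIC))
```

```text
[ 0.54469632 -0.22411639  0.17532107] -68.92479397297784 [ 0.25684552 -0.44538304  0.55580913] [-0.01924212 -0.08630505 -0.00751891]
(array([-0.00672357,  0.62320198,  0.00671037]), array([0.00012282, 0.00041787, 0.00030846]))
```

View pics/side2z.png

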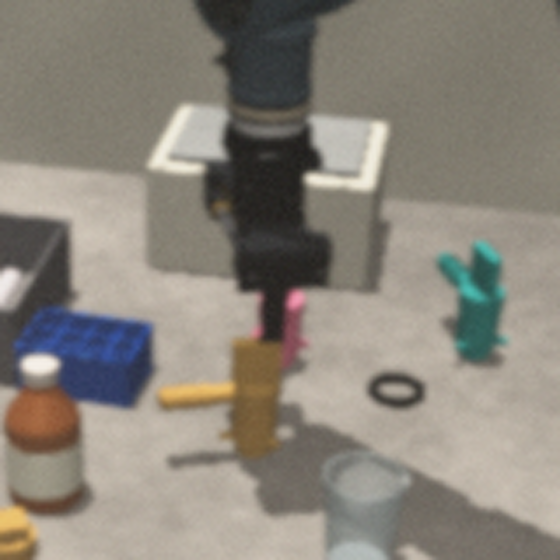

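Run:
```python
from rig import robot,eyes
from h import *
setup(eyes)
o=robot.get_obs(); M=st(o)[0]
for f in(.0435,.0585):
  for y in (.025,.0): print(f,y,(proj("side",o['position']+M@[0,y,-f])-[260,60])*3.5, (proj("side",o['position']+M@[0,y,f])-[260,60])*3.5)
```

```text
0.0435 0.025 [269.1245241  336.19299929] [248.81089523 290.80117293]
0.0435 0.0 [270.38145121 311.32255448] [249.79455456 266.71918694]
0.0585 0.025 [272.84510893 344.50683341] [245.51222274 283.43012317]
0.0585 0.0 [274.15451437 319.49723595] [246.45361968 259.48075035]
```

Emit:
play_rows([
  [1,-0.01,0.2,0.01,0,0,0],
  [1,0,0.2,0,0,0,0],
  [1,0,0.12,0,0,0,0],
  [1,0,0.1,0,0,0,0],
  [1,0,0,0,0,0,0],
  [1,0,0,0,0,0,0],
])

```text
time: 2.53
position: [0.5465, -0.2245, 0.1137]
tool_rot: [0.129, -0.695, 0.695, -0.129]
ft_force: [0.1, 1.0, 0.1]
grip_width: 0.0869
```

Run:
```python
from rig import robot,eyes
from h import *
o=robot.get_obs(); print(o['position'],st(o)[1],o['ft_force'],o['moment'])
s=eyes.camera("side")[:,:,::-1]
t=eyes.camera("top")[:,:,::-1]
cv2.imwrite("pics/z3.png",np.hstack([cv2.resize(s[130:210,290:370],(400,400),interpolation=cv2.INTER_CUBIC),cv2.resize(t[160:240,340:420],(400,400),interpolation=cv2.INTER_CUBIC)]))
```

```text
[ 0.54654893 -0.22451807  0.11372741] -68.93330755347078 [0.14553274 1.04233261 0.06031761] [0.02109921 0.01832612 0.06936879]
```

View pics/z3.png

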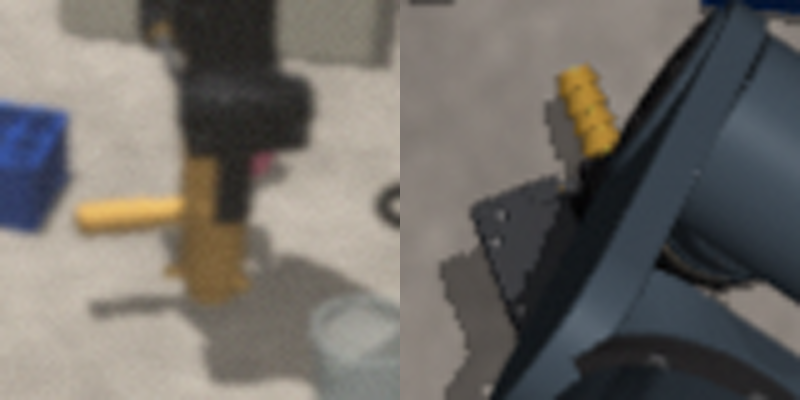

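Emit:
play_rows([
  [0,0,0,0,0,0,0],
  [0,0,0,0,0,0,0],
  [0,0,0,0,0,0,0],
  [0,0,0,0,0,0,0],
  [0,0,0,0,0,0,0],
  [0,0,0,0,0,0,0],
  [0,0,0,0,0,0,0],
  [0,0,0,0,0,0,0],
  [0,0,0,0,0,0,0],
  [0,0,0,0,0,0,0],
], grip_force=10)

```text
time: 3.47
position: [0.5468, -0.2236, 0.1135]
tool_rot: [-0.13, 0.695, -0.695, 0.13]
ft_force: [-0.0, -0.6, 0.4]
grip_width: 0.0284
```

Emit:
play_rows([
  [0,0,0,0,0,0,0],
  [0,0,0,0,0,0,0],
  [0,0,0,0,0,0,0],
  [0,0,0,0,0,0,0],
], grip_force=50)

```text
time: 3.8
position: [0.5468, -0.2237, 0.1135]
tool_rot: [-0.13, 0.695, -0.695, 0.13]
ft_force: [0.4, -0.4, -0.1]
grip_width: 0.0135
```

Run:
```python
from rig import robot,eyes
from h import *
setup(eyes)
o=robot.get_obs(); print(o['position'],st(o)[1],o['ft_force'],o['moment'],o['grip_width'])
s=eyes.camera("side")[:,:,::-1]
t=eyes.camera("top")[:,:,::-1]
cv2.imwrite("pics/z4.png",np.hstack([cv2.resize(s[130:210,290:370],(400,400),interpolation=cv2.INTER_CUBIC),cv2.resize(t[160:240,340:420],(400,400),interpolation=cv2.INTER_CUBIC)]))
m=mask(t,(18,100,60),(32,255,255))
W=[]
for r in range(174,190):
    xs=np.where(m[r,365:400])[0]+365
    if len(xs) : W.append(onz("top",((xs.min()+xs.max())/2,r),.069)[:2]); print(r,xs.min(),xs.max())
vx,vy,x0,y0=cv2.fitLine(np.float32(W),cv2.DIST_HUBER,0,.01,.01).ravel()
print(np.degrees(np.arctan(vy/vx)))
```

```text
[ 0.54676132 -0.223656    0.11347404] -68.85920867618609 [ 0.3650173  -0.41216391 -0.12407037] [-0.02314351  0.03442565 -0.0006034 ] 0.01354212011765798
174 373 378
175 372 379
176 372 379
177 372 379
178 372 380
179 373 380
180 373 380
181 373 380
182 374 381
183 375 382
184 375 382
185 375 382
186 375 383
187 376 383
188 376 382
189 376 382
18.183426
```

View pics/z4.png

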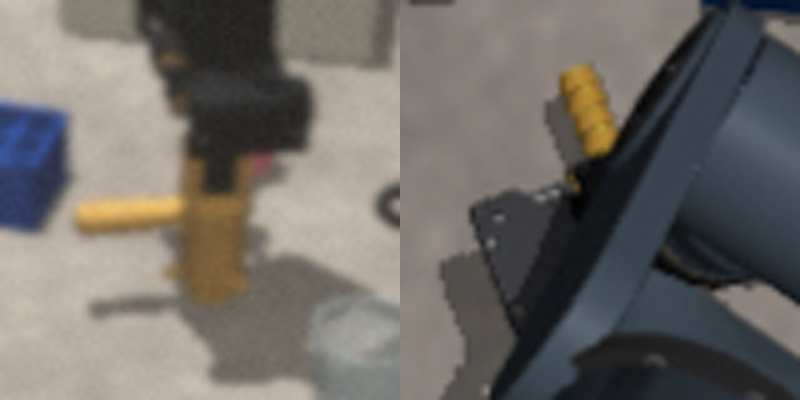

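Emit:
play_rows([
  [0,0,-0.05,0,0,0,0],
  [0,0,-0.1,0,0,0,0],
  [0,0,-0.2,0,0,0,0],
  [0,0,-0.3,0,0,0,0],
  [0,0,-0.3,0,0,0,0],
  [0,0,-0.3,0,0,0,0],
  [0,0,-0.3,0,0,0,0],
  [0,0,-0.25,0,0,0,0],
  [0,0,0,0,0,0,0],
  [0,0,0,0,0,0,0],
  [0,0,0,0,0,0,0],
], grip_force=55)

```text
time: 4.82
position: [0.5457, -0.2229, 0.2924]
tool_rot: [-0.13, 0.696, -0.694, 0.129]
ft_force: [-0.1, 0.3, -3.6]
grip_width: 0.0135
```

Run:
```python
from rig import robot,eyes
from h import *
o=robot.get_obs(); print(o['position'],st(o)[1],o['ft_force'],o['moment'],o['grip_width'],o['q'])
s=eyes.camera("side")[:,:,::-1]
cv2.imwrite("pics/s5.png",s)
print(plan(o,[.5795,.1426,.29],-69+58.5))
```

```text
[ 0.54566388 -0.22291918  0.292443  ] -68.86152027494866 [-0.12301426  0.33573484 -3.61224383] [-0.00486249  0.0538679  -0.01196103] 0.013456758763532906 [-5.77267878e-01  4.32301435e-01  1.46948867e+00 -2.97555188e-05
  1.24268860e+00  6.24600020e-01]
(array([-1.63379314,  0.02927714, -3.287153  ]), array([ 9.52161286e-04, -3.24229802e-01,  1.19693139e-04]))
```

View pics/s5.png

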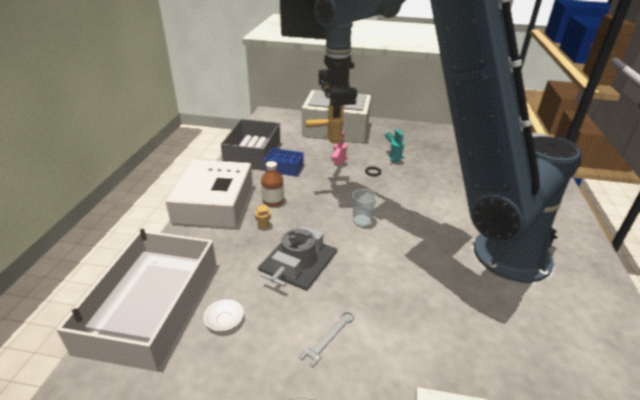

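Emit:
play_rows([
  [0,-0.16,0,-0.33,0,0,0],
  [0,-0.16,0,-0.33,0,0,0],
  [0,-0.16,0,-0.33,0,0,0],
  [0,-0.16,0,-0.33,0,0,0],
  [0,-0.16,0,-0.33,0,0,0],
  [0,-0.16,0,-0.33,0,0,0],
  [0,-0.16,0,-0.33,0,0,0],
  [0,-0.16,0,-0.33,0,0,0],
  [0,-0.16,0,-0.33,0,0,0],
  [0,-0.16,0,-0.32,0,0,0],
  [0,0,0,0,0,0,0],
])

```text
time: 5.78
position: [0.576, 0.1475, 0.2911]
tool_rot: [-0.133, 0.697, -0.693, 0.131]
ft_force: [-0.3, 0.3, -2.5]
grip_width: 0.0134
```

Emit:
play_rows([
  [0,0,0,0,0,-0.036,0],
  [0,0,0,0,0,-0.036,0],
  [0,0,0,0,0,-0.036,0],
  [0,0,0,0,0,-0.036,0],
  [0,0,0,0,0,-0.036,0],
  [0,0,0,0,0,-0.036,0],
  [0,0,0,0,0,-0.036,0],
  [0,0,0,0,0,-0.036,0],
  [0,0,0,0,0,-0.036,0],
  [0,0,0,0,0,0,0],
  [0,0,0,0,0,0,0],
  [0,0,0,0,0,0,0],
])

```text
time: 6.78
position: [0.5769, 0.1408, 0.2923]
tool_rot: [-0.452, 0.545, -0.544, 0.451]
ft_force: [-0.2, 0.3, -2.8]
grip_width: 0.0136
```

Run:
```python
from rig import robot,eyes
from h import *
o=robot.get_obs(); print(o['position'],st(o)[1],o['ft_force'],o['moment'],o['grip_width'],o['q'])
s=eyes.camera("side")[:,:,::-1];t=eyes.camera("top")[:,:,::-1]
cv2.imwrite("pics/s6.png",s);cv2.imwrite("pics/t6.png",t)
cv2.imwrite("pics/z6.png",np.hstack([cv2.resize(s[150:270,230:350],(400,400),interpolation=cv2.INTER_CUBIC),cv2.resize(t[130:250,190:310],(400,400),interpolation=cv2.INTER_CUBIC)]))
print(plan(o,[.5795,.1426,.21],-10.5))
```

```text
[0.57686472 0.14075325 0.29232979] -10.687552655704758 [-0.21740102  0.32753555 -2.78482243] [-0.00371579 -0.10512669  0.00936325] 0.013574512327371217 [5.12584090e-02 4.38485840e-01 1.45904842e+00 4.57421263e-05
 1.24649646e+00 2.37776130e-01]
(array([-0.02347246,  0.82322969,  0.02442996]), array([ 0.00075775, -0.00104176,  0.00016815]))
```

View pics/z6.png

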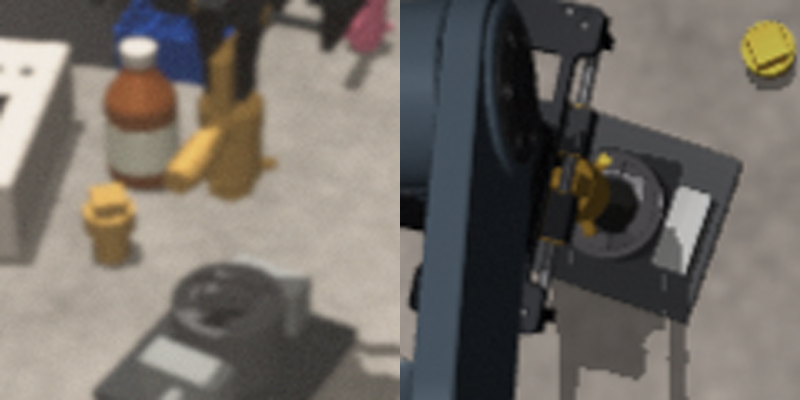

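Emit:
play_rows([
  [0,-0.02,0.29,0.03,0,0,0],
  [0,0,0.29,0,0,0,0],
  [0,0,0.27,0,0,0,0],
  [0,0,0,0,0,0,0],
  [0,0,0,0,0,0,0],
  [0,0,0,0,0,0,0],
])

```text
time: 7.38
position: [0.5819, 0.1425, 0.2099]
tool_rot: [0.451, -0.543, 0.544, -0.453]
ft_force: [-0.9, -0.5, -2.2]
grip_width: 0.0134
```

Run:
```python
from rig import robot,eyes
from h import *
o=robot.get_obs(); print(o['position'],st(o)[1],o['ft_force'],o['moment'],o['grip_width'])
s=eyes.camera("side")[:,:,::-1];t=eyes.camera("top")[:,:,::-1]
cv2.imwrite("pics/s7.png",s);cv2.imwrite("pics/t7.png",t)
cv2.imwrite("pics/z7.png",np.hstack([cv2.resize(s[180:260,260:340],(400,400),interpolation=cv2.INTER_CUBIC),cv2.resize(t[150:230,210:290],(400,400),interpolation=cv2.INTER_CUBIC)]))
```

```text
[0.58187563 0.14245623 0.20987189] -10.56502525488027 [-0.89448583 -0.48594893 -2.2348376 ] [-0.03377704 -0.13660916  0.01937782] 0.013437902770606653
```

View pics/z7.png

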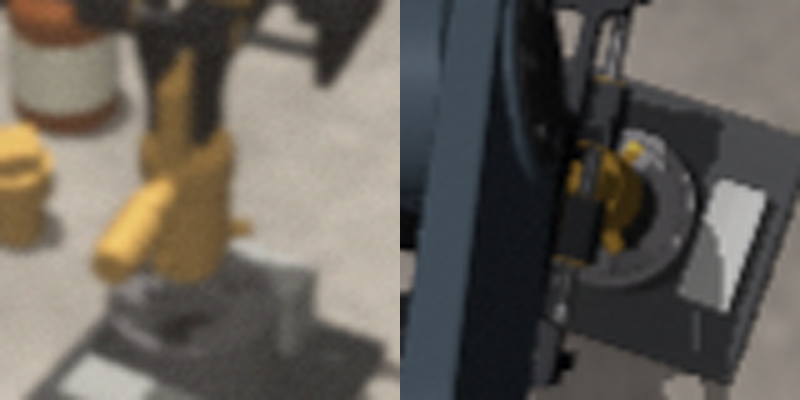

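Run:
```python
from rig import robot,eyes
from h import *
setup(eyes)
s=cv2.imread("pics/s7.png");t=cv2.imread("pics/t7.png")
# stem silhouette edges in side view, rows 212..234
m=mask(s,(8,100,50),(32,255,255))
for r in range(205,238,2):
    xs=np.where(m[r,260:320])[0]+260; print(r,xs.min() if len(xs) else None,xs.max() if len(xs) else None)
for z in(.0965,.112,.15):
    for d in(-.0225,0,.0225):
        # horizontal dir perpendicular to side view
        R=P["side"][1]; e=R[0].copy(); e[2]=0; e/=np.linalg.norm(e)
        print(z,d,proj("side",np.array([.5789,.1443,z])+d*e))
m=mask(t,(15,100,50),(34,255,255))
for r in range(172,206,2):
    xs=np.where(m[r,225:290])[0]+225; print(r,xs.min() if len(xs) else None,xs.max() if len(xs) else None)
c=np.array([.5803,.1408,0])
for a in(79,199,319): 
    print(a,proj("top",c+[.033*np.cos(np.radians(a)),.033*np.sin(np.radians(a)),.122]))
```

```text
205 262 297
207 260 305
209 260 305
211 260 305
213 260 305
215 260 305
217 260 304
219 260 304
221 260 304
223 260 304
225 260 309
227 260 304
229 279 304
231 279 303
233 279 302
235 281 300
237 None None
0.0965 -0.0225 [289.50854623 233.63788273]
0.0965 0 [298.25365862 233.80291363]
0.0965 0.0225 [306.99376567 233.96785007]
0.112 -0.0225 [289.39298626 228.95599036]
0.112 0 [298.20913192 229.12371224]
0.112 0.0225 [307.02019063 229.29133734]
0.15 -0.0225 [289.1015752  217.14952049]
0.15 0 [298.09684851 217.32412489]
0.15 0.0225 [307.08682615 217.4986265 ]
172 None None
174 None None
176 None None
178 246 256
180 250 257
182 245 256
184 244 256
186 243 256
188 244 256
190 251 256
192 252 255
194 252 254
196 251 253
198 250 254
200 252 253
202 244 246
204 None None
79 [236.44631748 186.62147575]
199 [252.67334469 201.22530135]
319 [257.34352036 179.69926538]
```

Run:
```python
from rig import robot,eyes
from h import *
o=robot.get_obs(); print(o['position']); print(plan(o,[.5793,.1435,.19],-10.5))
```

```text
[0.58232935 0.14245429 0.21079446]
(array([-0.00449989,  0.20780381, -0.03263937]), array([-0.00144404, -0.00030415, -0.00035339]))
```

Emit:
play_rows([
  [0,-0.005,0,-0.03,0,0,0],
  [0,0,0.1,0,0,0,0],
  [0,0,0.1,0,0,0,0],
  [0,0,0,0,0,0,0],
  [0,0,0,0,0,0,0],
  [0,0,0,0,0,0,0],
])

```text
time: 7.98
position: [0.5778, 0.1434, 0.1882]
tool_rot: [-0.452, 0.544, -0.544, 0.452]
ft_force: [0.1, -0.7, -1.8]
grip_width: 0.0138
```

Run:
```python
from rig import robot,eyes
from h import *
o=robot.get_obs(); print(o['position'],st(o)[1],o['ft_force'],o['moment'],o['grip_width'])
s=eyes.camera("side")[:,:,::-1];t=eyes.camera("top")[:,:,::-1]
cv2.imwrite("pics/s8.png",s);cv2.imwrite("pics/t8.png",t)
cv2.imwrite("pics/z8.png",np.hstack([cv2.resize(s[190:260,265:335],(400,400),interpolation=cv2.INTER_CUBIC),cv2.resize(t[155:225,220:290],(400,400),interpolation=cv2.INTER_CUBIC)]))
```

```text
[0.57776989 0.14335949 0.188158  ] -10.543508962722889 [ 0.10499473 -0.740785   -1.79754533] [-0.04042044 -0.14979356 -0.00927621] 0.013812717636684995
```

View pics/z8.png

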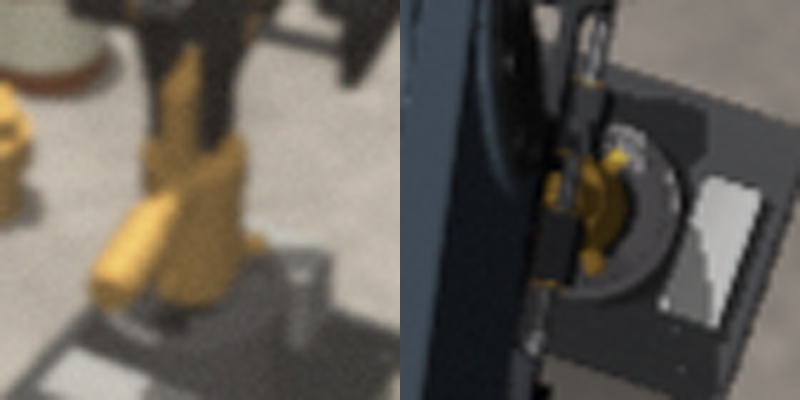

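Emit:
play_rows([
  [0,0,0.04,0,0,0,0],
  [0,0,0.04,0,0,0,0],
  [0,0,0.03,0,0,0,0],
  [0,0,0,0,0,0,0],
  [0,0,0,0,0,0,0],
])

```text
time: 8.5
position: [0.5776, 0.1434, 0.1771]
tool_rot: [-0.452, 0.544, -0.544, 0.452]
ft_force: [-0.8, -0.3, -2.0]
grip_width: 0.0134
```

Emit:
play_rows([
  [0,0,0.02,0,0,0,0],
  [0,0,0.02,0,0,0,0],
  [0,0,0,0,0,0,0],
  [0,0,0,0,0,0,0],
])

```text
time: 8.83
position: [0.5777, 0.1433, 0.1734]
tool_rot: [-0.452, 0.544, -0.544, 0.452]
ft_force: [-0.1, 0.1, -2.8]
grip_width: 0.0137
```

Emit:
play_rows([
  [0,0,0.02,0,0,0,0],
  [0,0,0.01,0,0,0,0],
  [0,0,0,0,0,0,0],
  [0,0,0,0,0,0,0],
])

```text
time: 9.17
position: [0.5778, 0.1434, 0.1704]
tool_rot: [-0.452, 0.544, -0.544, 0.452]
ft_force: [-0.1, -1.0, -2.2]
grip_width: 0.0136
```

Emit:
play_rows([
  [0,0,0.02,0,0,0,0],
  [0,0,0.01,0,0,0,0],
  [0,0,0,0,0,0,0],
  [0,0,0,0,0,0,0],
])

```text
time: 9.5
position: [0.5778, 0.1434, 0.1674]
tool_rot: [-0.452, 0.544, -0.544, 0.452]
ft_force: [0.4, 0.2, -2.7]
grip_width: 0.0136
```

Emit:
play_rows([
  [0,0,0.02,0,0,0,0],
  [0,0,0.01,0,0,0,0],
  [0,0,0,0,0,0,0],
  [0,0,0,0,0,0,0],
])

```text
time: 9.83
position: [0.5778, 0.1434, 0.1644]
tool_rot: [-0.452, 0.544, -0.544, 0.452]
ft_force: [-0.7, 0.3, -2.8]
grip_width: 0.0136
```

Emit:
play_rows([
  [0,0,0.01,0,0,0,0],
  [0,0,0.01,0,0,0,0],
  [0,0,0,0,0,0,0],
  [0,0,0,0,0,0,0],
])

```text
time: 10.17
position: [0.5778, 0.1434, 0.1625]
tool_rot: [-0.452, 0.544, -0.544, 0.452]
ft_force: [-0.3, -0.5, -2.9]
grip_width: 0.0135
```

Run:
```python
from rig import robot,eyes
from h import *
o=robot.get_obs(); print(o['position'],st(o)[1],o['ft_force'],o['moment'],o['grip_width'])
s=eyes.camera("side")[:,:,::-1];t=eyes.camera("top")[:,:,::-1]
cv2.imwrite("pics/z9.png",np.hstack([cv2.resize(s[200:270,265:335],(400,400),interpolation=cv2.INTER_CUBIC),cv2.resize(t[155:225,220:290],(400,400),interpolation=cv2.INTER_CUBIC)]))
```

```text
[0.57777445 0.14338497 0.16245676] -10.540176256553526 [-0.3421086  -0.4549709  -2.85561041] [-0.0206579  -0.06665488 -0.01732786] 0.01347079797060969
```

View pics/z9.png

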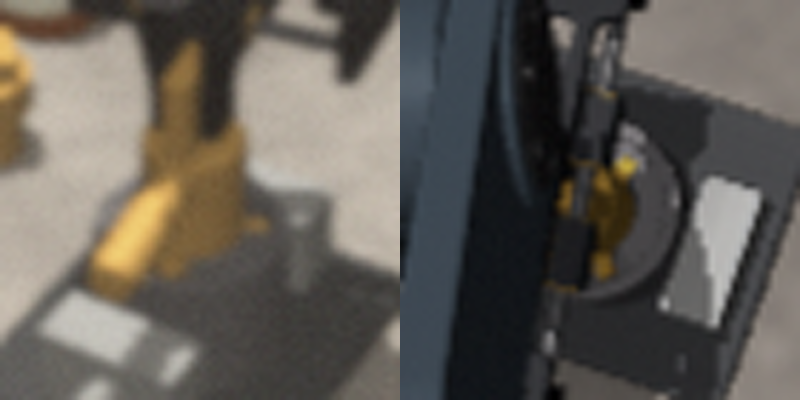

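Emit:
play_rows([
  [0,0,0.01,0,0,0,0],
  [0,0,0,0,0,0,0],
  [0,0,0,0,0,0,0],
])

```text
time: 10.52
position: [0.5778, 0.1434, 0.1615]
tool_rot: [-0.452, 0.544, -0.544, 0.452]
ft_force: [0.3, 0.5, -3.1]
grip_width: 0.014
```

Emit:
play_rows([
  [0,0,0.01,0,0,0,0],
  [0,0,0,0,0,0,0],
  [0,0,0,0,0,0,0],
])

```text
time: 10.77
position: [0.5779, 0.1434, 0.1605]
tool_rot: [0.452, -0.544, 0.544, -0.452]
ft_force: [-0.1, 0.1, -1.8]
grip_width: 0.0137
```

Emit:
play_rows([
  [0,0,0.007,0,0,0,0],
  [0,0,0,0,0,0,0],
  [0,0,0,0,0,0,0],
])

```text
time: 11.02
position: [0.578, 0.1433, 0.1603]
tool_rot: [0.452, -0.544, 0.544, -0.452]
ft_force: [-0.5, -1.2, -0.0]
grip_width: 0.0136
```

Emit:
play_rows([
  [0,0,0.01,0,0,0,0],
  [0,0,0,0,0,0,0],
  [0,0,0,0,0,0,0],
  [0,0,0,0,0,0,0],
])

```text
time: 11.35
position: [0.5783, 0.1432, 0.1601]
tool_rot: [0.452, -0.543, 0.544, -0.452]
ft_force: [-1.2, -0.9, 5.4]
grip_width: 0.0135
```

Run:
```python
from rig import robot,eyes
from h import *
o=robot.get_obs(); print(o['position'],st(o)[1],o['ft_force'],o['moment'],o['grip_width'])
```

```text
[0.57827786 0.14323233 0.16014547] -10.536826229739782 [-1.15545388 -0.8570046   5.37820262] [-0.04716752  0.24862825  0.05947704] 0.013521548532810658
```

Emit:
play_rows([
  [0,0,-0.01,0,0,0,0],
  [0,0,-0.01,0,0,0,0],
  [0,0,0,0,0,0,0],
  [0,0,0,0,0,0,0],
], grip_force=60)

```text
time: 11.68
position: [0.5777, 0.1434, 0.1604]
tool_rot: [-0.452, 0.544, -0.544, 0.452]
ft_force: [0.8, 0.8, -2.1]
grip_width: 0.0136
```

```bash
cat > rd.py <<'E'
from rig import robot,eyes
from h import *
import sys,json
n=int(sys.argv[1]) if len(sys.argv)>1 else 8
F=[];T=[];Y=[];X=[]
for i in range(n):
    if i: eyes.camera("top")
    o=robot.get_obs(); F.append(o['ft_force']);T.append(o['moment']);Y.append(st(o)[1]);X.append(o['position'])
f=lambda a:np.round(np.mean(a,0),4)
print("t",round(o['time'],2),"F",f(F).round(2),"M",f(T).round(3),"+-",(np.std(T,0)/n**.5).round(3),"yaw",round(float(np.mean(Y)),2),"pos",f(X),"w",round(o['grip_width'],4),"q6",round(o['q'][5],3))
M=st(o)[0]; print("tooly",M[:,1].round(4))
E
python3 rd.py 8
```

```text
t 12.03 F [ 0.05  0.65 -2.48] M [-0.02  -0.073  0.011] +- [0.007 0.012 0.015] yaw -10.54 pos [0.5777 0.1434 0.1605] w 0.0138 q6 0.24
tooly [-4.e-04 -0.e+00 -1.e+00]
```

Emit:
play_rows([
  [0,0,0,0,0,0.011,0],
  [0,0,0,0,0,0.011,0],
  [0,0,0,0,0,0.011,0],
  [0,0,0,0,0,0,0],
  [0,0,0,0,0,0,0],
])

```text
time: 12.45
position: [0.5778, 0.1434, 0.1608]
tool_rot: [-0.423, 0.566, -0.566, 0.423]
ft_force: [-0.1, -0.8, -2.4]
grip_width: 0.0137
```

```bash
python3 rd.py 8
```

```text
t 12.8 F [ 0.58  0.01 -2.52] M [-0.007 -0.071  0.005] +- [0.007 0.01  0.01 ] yaw -16.45 pos [0.5778 0.1434 0.1608] w 0.0135 q6 0.343
tooly [-0. -0. -1.]
```

Free so far. Next 6 degrees, following down.

Emit:
play_rows([
  [0,0,0.002,0,0,0.011,0],
  [0,0,0.002,0,0,0.011,0],
  [0,0,0.002,0,0,0.011,0],
  [0,0,0,0,0,0,0],
  [0,0,0,0,0,0,0],
])

```text
time: 13.22
position: [0.5778, 0.1434, 0.1603]
tool_rot: [-0.394, 0.587, -0.587, 0.394]
ft_force: [0.1, -0.4, -1.7]
grip_width: 0.0139
```

```bash
python3 rd.py 8
```

```text
t 13.57 F [-0.28  0.03 -2.45] M [-0.043 -0.074 -0.006] +- [0.011 0.009 0.006] yaw -22.39 pos [0.5778 0.1434 0.1603] w 0.0136 q6 0.447
tooly [-0. -0. -1.]
```

Emit:
play_rows([
  [0,0,0.002,0,0,0.011,0],
  [0,0,0.002,0,0,0.011,0],
  [0,0,0.002,0,0,0.011,0],
  [0,0,0,0,0,0,0],
  [0,0,0,0,0,0,0],
])

```text
time: 13.98
position: [0.5782, 0.1434, 0.1596]
tool_rot: [0.362, -0.607, 0.607, -0.363]
ft_force: [1.4, 0.2, -3.9]
grip_width: 0.0138
```

```bash
python3 rd.py 8
```

```text
t 14.33 F [ 1.4   0.14 -4.15] M [ 0.023 -0.363  0.04 ] +- [0.011 0.024 0.013] yaw -28.33 pos [0.5782 0.1434 0.1597] w 0.0135 q6 0.55
tooly [ 7.e-04  0.e+00 -1.e+00]
```

Emit:
play_rows([
  [0,0,0.008,0,0,0,0],
  [0,0,0,0,0,0,0],
  [0,0,0,0,0,0,0],
])

```text
time: 14.58
position: [0.5782, 0.1434, 0.1593]
tool_rot: [0.362, -0.607, 0.607, -0.363]
ft_force: [1.1, -0.3, -1.5]
grip_width: 0.0136
```

```bash
python3 rd.py 8
```

```text
t 14.93 F [ 1.    0.17 -0.99] M [ 0.022 -0.392  0.013] +- [0.01  0.013 0.011] yaw -28.36 pos [0.5782 0.1434 0.1592] w 0.0136 q6 0.551
tooly [ 9.e-04  1.e-04 -1.e+00]
```

Emit:
play_rows([
  [0,-0.005,0,0.009,0,0,0],
  [0,0,0,0,0,0,0],
  [0,0,0,0,0,0,0],
])

```text
time: 15.18
position: [0.5785, 0.1434, 0.1588]
tool_rot: [-0.363, 0.607, -0.607, 0.362]
ft_force: [-1.0, -0.3, 1.4]
grip_width: 0.0135
```

```bash
python3 rd.py 8
```

```text
t 15.53 F [-0.35  0.38  0.7 ] M [ 0.068 -0.019 -0.008] +- [0.012 0.021 0.01 ] yaw -28.36 pos [0.5785 0.1434 0.1588] w 0.0133 q6 0.551
tooly [-8.e-04 -0.e+00 -1.e+00]
```

Emit:
play_rows([
  [0,0,-0.007,0,0,0,0],
  [0,0,0,0,0,0,0],
  [0,0,0,0,0,0,0],
])

```text
time: 15.78
position: [0.5785, 0.1434, 0.1593]
tool_rot: [-0.363, 0.607, -0.607, 0.362]
ft_force: [-0.4, 0.9, -0.7]
grip_width: 0.0136
```

```bash
python3 rd.py 8
```

```text
t 16.13 F [-0.53  0.41 -1.66] M [0.111 0.05  0.014] +- [0.007 0.015 0.009] yaw -28.36 pos [0.5786 0.1434 0.1593] w 0.0137 q6 0.551
tooly [-8.e-04 -0.e+00 -1.e+00]
```

Emit:
play_rows([
  [0,0,0.002,0,0,0.011,0],
  [0,0,0.002,0,0,0.011,0],
  [0,0,0,0,0,0,0],
  [0,0,0,0,0,0,0],
])

```text
time: 16.47
position: [0.579, 0.1433, 0.1591]
tool_rot: [0.341, -0.619, 0.619, -0.341]
ft_force: [-0.3, 0.1, -2.4]
grip_width: 0.0137
```

```bash
python3 rd.py 12
```

```text
t 17.02 F [ 0.21 -0.31 -2.46] M [ 0.031 -0.094  0.021] +- [0.008 0.011 0.005] yaw -32.3 pos [0.579  0.1433 0.1591] w 0.0134 q6 0.62
tooly [ 2.e-04 -1.e-04 -1.e+00]
```

Emit:
play_rows([
  [0,0,0.002,0,0,0.011,0],
  [0,0,0.002,0,0,0.011,0],
  [0,0,0,0,0,0,0],
  [0,0,0,0,0,0,0],
])

```text
time: 17.35
position: [0.5792, 0.1433, 0.1588]
tool_rot: [0.32, -0.631, 0.631, -0.32]
ft_force: [1.3, -0.6, -1.9]
grip_width: 0.0136
```

```bash
python3 rd.py 12
```

```text
t 17.9 F [ 1.46 -0.47 -2.58] M [-0.054 -0.315  0.061] +- [0.009 0.014 0.009] yaw -36.26 pos [0.5792 0.1433 0.1588] w 0.0139 q6 0.689
tooly [ 6.e-04 -1.e-04 -1.e+00]
```

Emit:
play_rows([
  [0,-0.002,0,0.007,0,0,0],
  [0,0,0,0,0,0,0],
  [0,0,0,0,0,0,0],
])

```text
time: 18.15
position: [0.5794, 0.1433, 0.1588]
tool_rot: [-0.32, 0.631, -0.631, 0.319]
ft_force: [0.3, 0.4, -2.4]
grip_width: 0.0132
```

```bash
python3 rd.py 12
```

```text
t 18.7 F [ 0.57  0.61 -1.09] M [ 0.089 -0.123  0.047] +- [0.014 0.012 0.009] yaw -36.28 pos [0.5794 0.1433 0.1588] w 0.0135 q6 0.688
tooly [-4.e-04  2.e-04 -1.e+00]
```

Emit:
play_rows([
  [0,0,0.002,0,0,0.011,0],
  [0,0,0.002,0,0,0.011,0],
  [0,0,0,0,0,0,0],
  [0,0,0,0,0,0,0],
])

```text
time: 19.03
position: [0.5797, 0.1431, 0.1584]
tool_rot: [0.298, -0.641, 0.641, -0.298]
ft_force: [0.4, 0.5, -0.4]
grip_width: 0.0135
```

```bash
python3 rd.py 12
```

```text
t 19.58 F [ 0.61  0.14 -0.6 ] M [ 0.042 -0.167  0.02 ] +- [0.01  0.01  0.013] yaw -40.22 pos [0.5797 0.1431 0.1584] w 0.0134 q6 0.757
tooly [ 3.e-04 -1.e-04 -1.e+00]
```

Emit:
play_rows([
  [0,0,0.002,0,0,0.011,0],
  [0,0,0.002,0,0,0.011,0],
  [0,0,0,0,0,0,0],
  [0,0,0,0,0,0,0],
])

```text
time: 19.92
position: [0.5799, 0.143, 0.1581]
tool_rot: [0.275, -0.651, 0.651, -0.276]
ft_force: [0.5, 0.9, -0.7]
grip_width: 0.0137
```

```bash
python3 rd.py 12
```

```text
t 20.47 F [ 0.99 -0.39 -0.05] M [-0.09 -0.33  0.05] +- [0.007 0.014 0.009] yaw -44.18 pos [0.5798 0.1431 0.1581] w 0.0134 q6 0.826
tooly [ 6.e-04 -1.e-04 -1.e+00]
```

Emit:
play_rows([
  [0,-0.003,-0.007,0.006,0,0,0],
  [0,0,0,0,0,0,0],
  [0,0,0,0,0,0,0],
])

```text
time: 20.72
position: [0.5799, 0.143, 0.1581]
tool_rot: [-0.275, 0.652, -0.651, 0.275]
ft_force: [2.1, 0.1, -3.1]
grip_width: 0.0136
```

```bash
python3 rd.py 12
```

```text
t 21.27 F [ 1.99 -0.08 -5.69] M [ 0.039 -0.506  0.057] +- [0.005 0.013 0.006] yaw -44.2 pos [0.5799 0.143  0.1582] w 0.0139 q6 0.826
tooly [-9.e-04  0.e+00 -1.e+00]
```

Emit:
play_rows([
  [0,0,0.003,0,0,0,0],
  [0,0,0.002,0,0,0.011,0],
  [0,0,0.002,0,0,0.011,0],
  [0,0,0,0,0,0,0],
  [0,0,0,0,0,0,0],
])

```text
time: 21.68
position: [0.5801, 0.143, 0.1581]
tool_rot: [0.253, -0.66, 0.66, -0.253]
ft_force: [0.9, -0.6, -5.3]
grip_width: 0.0138
```

```bash
python3 rd.py 14
```

```text
t 22.33 F [ 1.   -0.38 -4.02] M [ 0.022 -0.287  0.16 ] +- [0.011 0.013 0.008] yaw -48.14 pos [0.5801 0.1429 0.1581] w 0.0136 q6 0.895
tooly [-2.e-04 -0.e+00 -1.e+00]
```

Emit:
play_rows([
  [0,0,0.002,0,0,0.011,0],
  [0,0,0.002,0,0,0.011,0],
  [0,0,0,0,0,0,0],
  [0,0,0,0,0,0,0],
])

```text
time: 22.67
position: [0.5803, 0.1429, 0.1577]
tool_rot: [0.23, -0.669, 0.669, -0.23]
ft_force: [1.4, -0.4, -2.5]
grip_width: 0.0134
```

```bash
python3 rd.py 14
```

```text
t 23.32 F [ 1.08 -0.83 -2.79] M [-0.138 -0.261  0.159] +- [0.014 0.007 0.007] yaw -52.1 pos [0.5803 0.1429 0.1577] w 0.0138 q6 0.964
tooly [ 3.e-04 -1.e-04 -1.e+00]
```

Emit:
play_rows([
  [0,-0.002,0.002,0.002,0,0.011,0],
  [0,0,0.002,0,0,0.011,0],
  [0,0,0,0,0,0,0],
  [0,0,0,0,0,0,0],
])

```text
time: 23.65
position: [0.5805, 0.1428, 0.1572]
tool_rot: [0.207, -0.676, 0.676, -0.207]
ft_force: [1.1, -1.7, -2.9]
grip_width: 0.0136
```

```bash
python3 rd.py 14
```

```text
t 24.3 F [ 0.82 -1.22 -1.58] M [-0.265 -0.206  0.133] +- [0.011 0.007 0.006] yaw -56.06 pos [0.5805 0.1429 0.1572] w 0.0133 q6 1.033
tooly [ 1.e-04 -1.e-04 -1.e+00]
```

Emit:
play_rows([
  [0,-0.002,0.002,0.002,0,0.011,0],
  [0,0,0.002,0,0,0.011,0],
  [0,0,0,0,0,0,0],
  [0,0,0,0,0,0,0],
])

```text
time: 24.63
position: [0.5807, 0.1428, 0.1568]
tool_rot: [0.183, -0.683, 0.683, -0.183]
ft_force: [-0.1, -1.2, -0.0]
grip_width: 0.0135
```

```bash
python3 rd.py 14
```

```text
t 25.28 F [-0.13 -1.82  0.32] M [-0.363 -0.065  0.145] +- [0.009 0.011 0.011] yaw -60.02 pos [0.5807 0.1428 0.1568] w 0.0136 q6 1.102
tooly [-0.e+00 -1.e-04 -1.e+00]
```

Emit:
play_rows([
  [0,0.004,-0.004,0.007,0,0,0],
  [0,0,0,0,0,0,0],
  [0,0,0,0,0,0,0],
])

```text
time: 25.53
position: [0.5806, 0.1426, 0.1568]
tool_rot: [-0.183, 0.683, -0.683, 0.183]
ft_force: [-0.2, 1.8, -3.3]
grip_width: 0.0138
```

```bash
python3 rd.py 14
```

```text
t 26.18 F [ 0.77  2.16 -4.37] M [ 0.444 -0.24   0.142] +- [0.045 0.01  0.009] yaw -60.05 pos [0.5806 0.1425 0.1569] w 0.0136 q6 1.101
tooly [-4.e-04  7.e-04 -1.e+00]
```

Emit:
play_rows([
  [0,0,0.003,0,0,0.011,0],
  [0,0,0.002,0,0,0.011,0],
  [0,0,0,0,0,0,0],
  [0,0,0,0,0,0,0],
])

```text
time: 26.52
position: [0.5805, 0.1421, 0.1567]
tool_rot: [-0.16, 0.689, -0.689, 0.159]
ft_force: [-0.1, 3.2, -4.1]
grip_width: 0.0136
```

```bash
python3 rd.py 14
```

```text
t 27.17 F [-0.24  2.95 -3.07] M [0.627 0.022 0.236] +- [0.011 0.014 0.007] yaw -63.98 pos [0.5806 0.1421 0.1567] w 0.0136 q6 1.17
tooly [-4.e-04  0.e+00 -1.e+00]
```

Emit:
play_rows([
  [0,-0.002,0,-0.005,0,0,0],
  [0,0,0.002,0,0,0.011,0],
  [0,0,0.002,0,0,0.011,0],
  [0,0,0,0,0,0,0],
  [0,0,0,0,0,0,0],
])

```text
time: 27.58
position: [0.5808, 0.1421, 0.1563]
tool_rot: [0.136, -0.694, 0.694, -0.135]
ft_force: [-0.8, 0.4, -2.3]
grip_width: 0.0134
```

```bash
python3 rd.py 14
```

```text
t 28.23 F [-0.41 -0.46 -2.29] M [-0.026  0.096  0.246] +- [0.041 0.005 0.009] yaw -67.93 pos [0.5808 0.1422 0.1563] w 0.0137 q6 1.24
tooly [ 0.e+00 -6.e-04 -1.e+00]
```

Emit:
play_rows([
  [0,0,0.002,0,0,0.011,0],
  [0,0,0.002,0,0,0.011,0],
  [0,0,0,0,0,0,0],
  [0,0,0,0,0,0,0],
])

```text
time: 28.57
position: [0.5809, 0.1424, 0.156]
tool_rot: [0.111, -0.698, 0.698, -0.112]
ft_force: [-0.4, -2.1, -2.0]
grip_width: 0.0134
```

```bash
python3 rd.py 14
```

```text
t 29.22 F [ 0.2  -1.92 -1.7 ] M [-0.41 -0.02  0.28] +- [0.02  0.012 0.005] yaw -71.9 pos [0.5809 0.1424 0.1559] w 0.0135 q6 1.309
tooly [ 4.e-04 -2.e-04 -1.e+00]
```

Run:
```python
import numpy as np
# yaw, Mz, Fz (neutral -2.6)
D=np.array([[-28.36,.014,-1.66],[-32.3,.021,-2.46],[-36.26,.061,-2.58],[-36.28,.047,-1.09],[-40.2,.02,-.6],[-44.18,.05,-.05],[-44.2,.057,-5.69],[-48.14,.16,-4.02],[-52.1,.159,-2.79],[-56.06,.133,-1.58],[-60.02,.145,.32],[-63.98,.236,-3.07],[-67.93,.246,-2.29],[-71.9,.28,-1.7]])
a=-D[:,0]
for lo in(30,35,46,50):
    m=a>lo
    for k in(0,.02,.03):
        y=D[:,1]+k*(D[:,2]+2.6); p=np.polyfit(a[m],y[m],1); print(lo,k,p[0]*10,-p[1]/p[0], np.std(y[m]-np.polyval(p,a[m])))
# 2-param fit w/ Fz coefficient free
m=a>30; A=np.c_[a[m],np.ones(m.sum()),-(D[m,2]+2.6)]; c=np.linalg.lstsq(A,D[m,1],rcond=None)[0]; print(c,-c[1]/c[0])
```

```text
30 0 0.06530163822882168 31.24893409905531 0.029149272124065595
30 0.02 0.06677548676924597 30.24039169062132 0.03116933167265078
30 0.03 0.06751241103945813 29.75263343639834 0.04209091909067814
35 0 0.06697540344270832 31.937681682823204 0.02997677021366945
35 0.02 0.06796504933576883 30.74041626893934 0.032271288362069814
35 0.03 0.06845987228229909 30.15476418217956 0.043729527531118036
46 0 0.05745840159240462 26.230152022118453 0.02897249940623401
46 0.02 0.06913347090274213 30.66747953854492 0.011132029672319965
46 0.03 0.07497100555791085 32.3678818776793 0.013807405525770831
50 0 0.07469081280940973 35.243592580511084 0.024845835634162913
50 0.02 0.07459295489878005 33.20204817591121 0.010403947137218079
50 0.03 0.07454402594346518 32.17926594060696 0.014906249796549973
[ 0.00659475 -0.20312777  0.00876372] 30.8014562756233
```

Emit:
play_rows([
  [0,0.001,0,0.004,0,0,0],
  [0,0,0.001,0,0,0.011,0],
  [0,0,0.002,0,0,0.011,0],
  [0,0,0,0,0,0,0],
  [0,0,0,0,0,0,0],
])

```text
time: 29.63
position: [0.5809, 0.1424, 0.1556]
tool_rot: [-0.087, 0.702, -0.702, 0.087]
ft_force: [1.0, -1.0, -1.6]
grip_width: 0.0137
```

```bash
python3 rd.py 14
```

```text
t 30.28 F [ 0.6  -0.39 -1.68] M [-0.134 -0.114  0.272] +- [0.02  0.008 0.009] yaw -75.87 pos [0.5808 0.1423 0.1556] w 0.0138 q6 1.378
tooly [ 2.e-04  3.e-04 -1.e+00]
```

Emit:
play_rows([
  [0,0,0.002,0,0,0.011,0],
  [0,0,0.002,0,0,0.011,0],
  [0,0,0.002,0,0,0.011,0],
  [0,0,0,0,0,0,0],
  [0,0,0,0,0,0,0],
])

```text
time: 30.7
position: [0.5808, 0.1422, 0.1551]
tool_rot: [0.051, -0.705, 0.705, -0.051]
ft_force: [0.8, -0.5, -1.0]
grip_width: 0.0136
```

```bash
python3 rd.py 14
```

```text
t 31.35 F [ 0.3  -0.45 -0.07] M [-0.081 -0.074  0.332] +- [0.006 0.009 0.009] yaw -81.8 pos [0.5808 0.1422 0.1551] w 0.0137 q6 1.481
tooly [ 2.e-04  0.e+00 -1.e+00]
```

Emit:
play_rows([
  [0,0,-0.003,0,0,-0.011,0],
  [0,0,0,0,0,-0.011,0],
  [0,0,0,0,0,0,0],
  [0,0,0,0,0,0,0],
])

```text
time: 31.68
position: [0.5808, 0.1422, 0.1551]
tool_rot: [-0.074, 0.703, -0.703, 0.074]
ft_force: [1.1, -0.3, -1.4]
grip_width: 0.0137
```

```bash
python3 rd.py 14
```

```text
t 32.33 F [ 0.89 -0.11 -2.68] M [ 0.016 -0.253  0.115] +- [0.011 0.009 0.007] yaw -77.89 pos [0.5808 0.1422 0.1551] w 0.0131 q6 1.412
tooly [-1.e-04  1.e-04 -1.e+00]
```

Emit:
play_rows([
  [0,0,0,0,0,-0.013,0],
  [0,0,0,0,0,0,0],
  [0,0,0,0,0,0,0],
])

```text
time: 32.58
position: [0.5807, 0.1423, 0.1551]
tool_rot: [-0.089, 0.702, -0.701, 0.089]
ft_force: [1.2, 0.6, -3.4]
grip_width: 0.0134
```

```bash
python3 rd.py 16
python3 - <<'E'
from rig import eyes
import cv2
t=eyes.camera("top")[:,:,::-1];s=eyes.camera("side")[:,:,::-1]
cv2.imwrite("pics/t10.png",t);cv2.imwrite("pics/s10.png",s)
E
```

```text
t 33.33 F [ 1.76  0.54 -5.1 ] M [ 0.148 -0.339  0.051] +- [0.012 0.009 0.006] yaw -75.54 pos [0.5807 0.1422 0.1551] w 0.0134 q6 1.371
tooly [-1.e-04  1.e-04 -1.e+00]
```

View pics/t10.png

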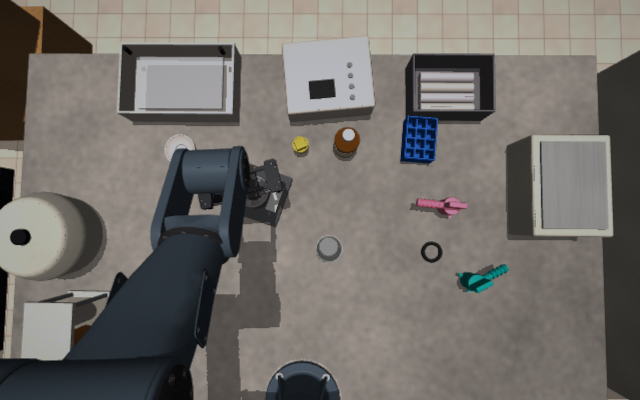

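Emit:
play_rows([
  [0,0,0.003,0,0,0,0],
  [0,0,0,0,0,0,0],
  [0,0,0,0,0,0,0],
])

```text
time: 33.68
position: [0.5807, 0.1422, 0.1551]
tool_rot: [-0.089, 0.702, -0.701, 0.089]
ft_force: [2.1, 1.2, -3.9]
grip_width: 0.0139
```

```bash
python3 rd.py 10
python3 - <<'E'
from rig import eyes
from h import *
setup(eyes)
s=cv2.imread("pics/s10.png")
cv2.imwrite("pics/z10.png",cv2.resize(s[180:280,250:350],(500,500),interpolation=cv2.INTER_CUBIC))
E
```

```text
t 34.13 F [ 1.15  1.08 -3.69] M [ 0.231 -0.239  0.021] +- [0.01  0.009 0.011] yaw -75.52 pos [0.5807 0.1422 0.1551] w 0.014 q6 1.371
tooly [ 0.e+00  1.e-04 -1.e+00]
```

View pics/z10.png

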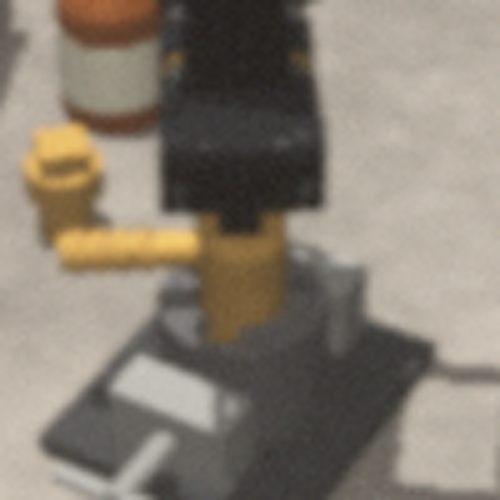

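Emit:
play_rows([
  [0.1,0,0,0,0,0,0],
  [0.25,0,0,0,0,0,0],
  [0.5,0,0,0,0,0,0],
  [1,0,0,0,0,0,0],
  [1,0,0,0,0,0,0],
  [1,0,0,0,0,0,0],
  [1,0,0,0,0,0,0],
  [1,0,0,0,0,0,0],
  [1,0,0,0,0,0,0],
  [1,0,0,0,0,0,0],
])

```text
time: 34.97
position: [0.5808, 0.1422, 0.155]
tool_rot: [0.089, -0.701, 0.701, -0.089]
ft_force: [-0.3, -0.2, -0.9]
grip_width: 0.0654
```

```bash
python3 rd.py 4
```

```text
t 35.12 F [-0.31  0.02  0.05] M [ 0.012  0.015 -0.002] +- [0.024 0.01  0.009] yaw -75.52 pos [0.5807 0.1422 0.1549] w 0.0779 q6 1.371
tooly [-1.e-04 -0.e+00 -1.e+00]
```

Now up, then back clear of the views.

Emit:
play_rows([
  [1,0,0,0,0,0,0],
  [1,0,0,0,0,0,0],
  [1,0,-0.1,0,0,0,0],
  [1,0,-0.2,0,0,0,0],
  [1,0,-0.3,0,0,0,0],
  [1,0,-0.3,0,0,0,0],
  [1,0,-0.3,0,0,0,0],
  [1,0,-0.3,0,0,0,0],
  [1,0,0,0,0,0,0],
])

```text
time: 35.87
position: [0.5843, 0.1425, 0.3129]
tool_rot: [0.084, -0.701, 0.702, -0.094]
ft_force: [0.1, 0.8, 0.7]
grip_width: 0.0871
```

Emit:
play_rows([
  [1,0.1,0,0.3,0,0,0],
  [1,0.1,0,0.3,0,0,0],
  [1,0.1,0,0.3,0,0,0],
  [1,0.1,0,0.3,0,0,0],
  [1,0.1,0,0.3,0,0,0],
  [1,0.1,0,0.3,0,0,0],
  [1,0.1,0,0.3,0,0,0],
  [1,0,0,0,0,0,0],
])

```text
time: 36.53
position: [0.5655, -0.0842, 0.3054]
tool_rot: [0.087, -0.7, 0.703, -0.087]
ft_force: [1.0, -0.6, -0.6]
grip_width: 0.0868
```

Run:
```python
from rig import eyes,robot
from h import *
setup(eyes)
t=eyes.camera("top")[:,:,::-1];s=eyes.camera("side")[:,:,::-1]
cv2.imwrite("pics/t11.png",t);cv2.imwrite("pics/s11.png",s)
cv2.imwrite("pics/z11.png",np.hstack([cv2.resize(s[180:280,250:350],(400,400),interpolation=cv2.INTER_CUBIC),cv2.resize(t[140:240,200:300],(400,400),interpolation=cv2.INTER_CUBIC)]))
o=robot.get_obs(); print(o['time'],o['position'],o['grip_width'],o['ft_force'])
```

```text
36.6333 [ 0.56521564 -0.07972455  0.30515212] 0.08717090383712152 [ 0.58166396  0.37516126 -0.06695143]
```

View pics/z11.png

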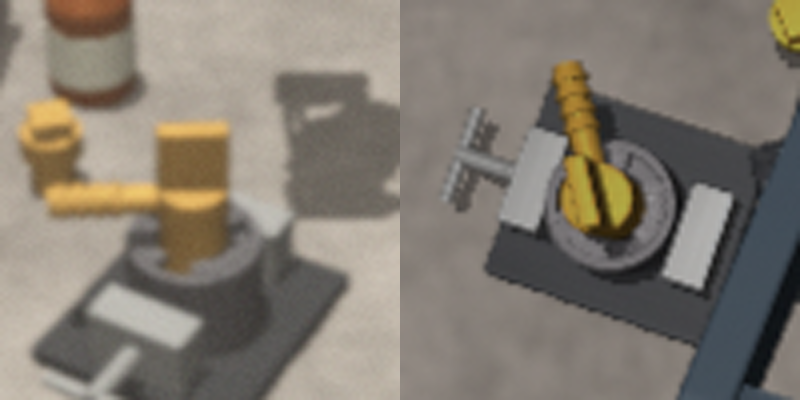

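View pics/t11.png

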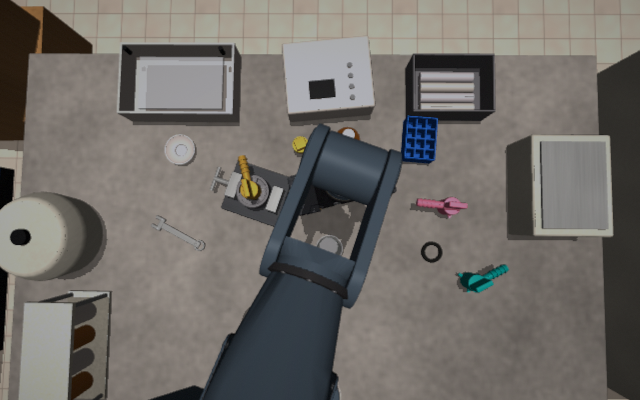

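Run:
```python
from rig import eyes
from h import *
setup(eyes)
t=cv2.imread("pics/t11.png"); m=mask(t,(15,100,60),(32,255,255))
W=[]
for r in range(157,178):
    xs=np.where(m[r,230:265])[0]+230
    W.append(onz("top",((xs.min()+xs.max())/2,r),.1106)[:2])
vx,vy,*_=cv2.fitLine(np.float32(W),cv2.DIST_HUBER,0,.01,.01).ravel(); print(np.degrees(np.arctan(vy/vx)))
s=cv2.imread("pics/s11.png"); ms=mask(s,(8,100,60),(32,255,255)); c=ms[205:260,250:340]; ys,xs=np.where(ms[205:218,286:312]); print("wing top row",ys.min()+205, "pred",proj("side",[.579,.1443,.1666]))
```

```text
14.26597
wing top row 211 pred [298.00697445 212.01280794]
```

```bash
python3 -c "
from rig import ticket
print(ticket.hand_in())"
```

```text
the job is handed in; nothing more can be done
None
```

The brass elbow is screwed clockwise into the grey port, finishing about 45° past the point where it began to tighten. I let go, moved the arm clear and handed the job in at about 37 s.

- **Finding the thread:** The lugs dropped into the slots on the first try. The thread showed itself when it started pulling the elbow down.
- **Feeling it tighten:** I turned in 4° steps, lowering with the thread and re-centring to keep the side forces small. Torque rose about 0.067 Nm per 10°. Fitting the readings puts the start of tightening about 20° past the slot's middle, good to about 2–3°. Single readings scattered by up to about 0.03 Nm because the up-down force varied.
- **Last eighth of a turn:** I went to about 51° past that point, torque 0.33 Nm, to allow for the thread insert's wind-up. I then backed off until the torque was about 0.02 Nm, which left the elbow at 45°, and opened the gripper.
- **Last checks:** After letting go, the barb pointed at 14.3° against an expected 14.5°, so it did not spring back. The wing top was within 1 pixel of its predicted height. Nothing touched the robot.
- **Not confirmed:** The last top view looked unchanged for the other things, but the arm hid the beaker and the amber bottle partly. I compared these by eye only.
- **Disagreement:** The two cameras differed by about 4–5 mm in y. Both gave nearly the same distance from elbow to port, so I relied on that.

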